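# Snap the cap onto the sample bottle in the capping slide

### The arm

A 6-joint arm with a two-finger parallel gripper is mounted at the origin on a cart in front of the work surface, level with it; the furniture and walls round the work are solid. World frame = base frame: x ahead of the robot, y to its left, z up, the work surface at z = 0. Lengths are in mm, angles in degrees, forces in N, time in s.
With the tool pointing down it reaches from about 350 to 850 mm from the base axis. Payload 8.1 kg.
Tool frame: the origin (TCP) lies midway between the tips of the shut fingers; the grasp point (between the pads) lies 19 mm behind it (r.tcp_to_grasp is the distance from the TCP to the grasp point, in mm); z points along the fingers, y is the direction in which the jaws open and shut (so a half turn about z gives the same grasp; the last joint's range is limited). The gripper opens to 85 mm and grips with 20 to 120 N. Pads are 22 mm wide; open, the fingers measure 114 mm over their backs; the gripper's body (76 mm by 85 mm) begins 54 mm behind the grasp point. The pads swing forward as they close: fully open they stand 13 mm farther back than shut.
Start: joints at [68.503, 7.471, 85.268, -0, 87.261, -4.893], TCP at [171.434, 574.992, 231.292] pointing down, gripper open.
Joint ranges: [-169.43, 169.43], [-51.17, 129.36], [1.28, 143.12], [-76.62, 256.62], [0, 156.53], [-152.29, 152.29]. Speed limits (degrees/s): [136.94, 136.94, 159.86, 180, 180, 180].

### API

Orientations are given as [roll, pitch, yaw] about the fixed x, y, z axes, in that order (R = Rz(yaw) Ry(pitch) Rx(roll)).
In Python, from bench import r gives the robot as it stands.
- The arm moves only by the tool jog_arm, never from a script. Its argument "targets" is a list of rows, each a list of 7 numbers: the shift along the tool's x, y, z in m, then the turn, a rotation vector about the tool's x, y, z in rad, then the closure, from 0 (fully open) to 1 (shut). In form: [[dx, dy, dz, wx, wy, wz, claw], ...]. A call has 1 to 5 rows; each row is the pose to reach, as a shift and turn from the pose commanded when the call began, along the tool's axes at that moment; what a row does not reach only later rows make up. A row lasts 1/12 s, in which the tool goes at most 41.7 mm and 7.16 degrees, less where a joint would pass 70% of its speed; a pose out of reach is approached as far as the arm can. A call with a gripper value outside its range is refused whole. The fingers move at their own pace and stop on an object; "newtons" is the grip in N (left out, the last holds). Time passes only in rows, so rows that repeat a pose let the fingers close. It gives the time, the measured TCP pose, the force and the opening at its end, in the units of the state.
- r.sense(): the state, without advancing time (a new reading comes with each control period).
- r.snapshot(name): name is "side" or "top" or "wrist"; returns a dict with "pixels" (400x640x3 uint8, red, green, blue), "fx", "fy", "cx", "cy" (pixels), "dist" ([k1, k2, p1, p2, k3] as OpenCV has them; the pictures are not rectified), "origin" and "attitude" of the camera in the world. Camera axes: x right, y down, z forward; pixel columns grow to the right and rows downward; lengths in mm; the calibration is good to about 2 mm. A picture is of the moment at which its call begins. There is no depth.
- r.hand_in(): hands the job in, once; it reports no verdict.
The state is a dict: "time": time; "joint_pos": joint angles; "qd": joint speeds; "joint_efforts": joint torques, N m; "tool_pos": TCP position; "tcp_rot": TCP orientation; "ft_force": force on the tool from outside, world axes, zero at the start; "wrist_torque": the same for the moment, N m; "finger_gap": finger opening in mm.
Only numpy, scipy, OpenCV 4.12 (cv2) and the standard library are available. Lean on these libraries where they do the work, as an engineer would, in place of code of your own. Each camera call takes 0.05 s, during which the arm holds its last target.

### The job

Slide the carriage with the amber sample bottle fully home against the red bumpers, then press the blue snap cap straight down onto the bottle's white neck until it clicks over the nubs. Do not let go: keep pressing so that the rubber seal under the cap stays squeezed, and finish still holding the cap down firmly. The carriage stays at the bumpers and the other loose things stay where they are.

Things in the scene. Friction and masses are not known exactly. Their poses are not given: they have to be found in the camera images.
- carriage (a joint): carriage of the capping slide, an aluminium block (84 x 90 mm, top 30 mm above the bench) on two steel rods, that carries the fixed amber bottle; value in m, 0 at the end away from the bumpers, 0.110 fully home against the two red bumpers, growing along the slide's y axis. Friction about 3 N; it stays where it is left
- capping_slide: fixed grey base of the slide, 100 x 280 mm; origin at the centre of its underside on the bench. Its y axis runs along the rods towards the red bumpers; the knob is on its -x side. Dark end blocks 36 mm high stand at y = -130 and +130 mm. The bottle's axis is at x = 0, y = joint carriage - 55 mm
- carriage_knob (a point): centre of the top of the black upright knob on the carriage, 68 mm above the bench; the knob is 20 mm in diameter and its grip reaches 30 mm down from here; it stands 68 mm from the bottle's axis on the -x side of the slide; it moves with the carriage
- seat (a point): point on the bottle's vertical axis at the top of the relaxed black rubber seal, 80 mm above the bench. The white neck (18 mm diameter, top 16 mm above this point) has four sprung steel nubs 8 mm above this point, 25.6 mm across. Bottle 47 mm, seal 33 mm in diameter. The bottle cannot leave the carriage
- snap_cap: blue ribbed cap, 36 mm diameter, 34 mm high, mouth down on the bench, 35 g; origin at the centre of its lower rim, z up. Inner lip 4 mm high, 22.4 mm across; bore above it 27 mm across, 24 mm deep from the rim. On the neck its lip meets the nubs with the rim 12 mm above the seat, takes about 8 N at 10 mm to pass them, gives way with a click at 8 mm, then is drawn down to the seat point and up to 4 mm lower against the seal
- seal (a joint): how far the rubber seal under the cap is squeezed, in m: 0 relaxed, at most 0.004; it resists like a spring of 4 N per mm and comes back when released
- amber_bottle: loose capped amber bottle, 42 mm diameter, 85 mm high, bystander; origin at the centre of its underside, z up. It and the snap cap may have swapped places
- pocket_calculator: loose calculator, 118 x 72 x 16 mm, lying flat near the bench's front edge, bystander; origin at the centre of its underside
- mixer_stand: fixed stirrer stand right behind the cap and the amber bottle, an obstacle; origin at the centre of its base plate (180 mm along x, 286 mm along y, 22 mm high). Its motor head hangs over the plate 255 to 384 mm above the bench, x -50 to 50, y 20 to 140 mm; its column, 470 mm high, is at y -97 mm, with a lever at about x -60, y -135, height 350 mm

How it is judged:
By the outcome, as a careful person would: the job done as asked, in the order asked, and still so for the second after the job is handed in, while the arm keeps its last pose, push and grip.
It also fails if it takes over 56 s, if anything falls off the work surface, if the arm or the gripper's body presses on something with over 40 N, if the wrist force passes 120 N, or if a joint passes its speed limit or range.

## Working session

There is one attempt and no reset: what is moved stays moved. The work goes in short steps, Python scripts to look and compute and a tool call to move; the robot and the scene stay as the last step left them, time stands still between calls to the robot, and variables do not carry over. Pictures are saved under pics/ and viewed, and the job is handed in when it is done.

Besides the shell and the picture viewer there is one more tool, called after ">>>" in YAML: its name, and indented under it one key for each argument. jog_arm: Moves the arm, as the interface text tells. Its arguments: {"type":"object","properties":{"targets":{"type":"array","items":{"type":"array","items":{"type":"number"}}},"newtons":{"type":"number"}},"required":["targets"]}

```bash
ls; mkdir -p pics; cat > h.py <<'E'
import numpy as np, cv2, pickle
from bench import r
def snap(n,f):
    s=r.snapshot(n); cv2.imwrite('pics/'+f+'.png',s['pixels'][:,:,::-1]); pickle.dump(s,open('pics/'+f+'.pkl','wb')); return s
E
python3 - <<'E'
from h import *
for n in ['side','top','wrist']:
    s=snap(n,n+'0'); print(n,s['origin'],s['attitude'],s['fx'],s['fy'],s['cx'],s['cy'],s['dist'])
print(r.sense())
E
```

```text
pics
side [   3.77037131 -775.97926768  437.60690181] [-112.68414519   -0.23295627  -34.60784664] 450.1597690541055 450.1597690541055 319.4846786316755 198.21383344892288 [0.00911067 0.         0.         0.         0.        ]
top [ 298.00819669  -60.16588537 1084.22049874] [-1.67164341e+02  5.18386305e-02 -9.24342126e+01] 434.8703406819844 434.8703406819844 318.514905938341 198.4244443740806 [-0.03224882  0.          0.          0.          0.        ]
wrist [ 92.09174224 597.94642007 373.75860908] [1.61555377e+02 9.98022125e-02 7.33868163e+01] 324.76481932313203 324.76481932313203 324.02944112912024 199.7635437814858 [-0.00600512  0.          0.          0.          0.        ]
{'time': 0.15, 'joint_pos': array([ 6.85018590e+01,  7.50568420e+00,  8.53143122e+01, -1.19004011e-03,
        8.72599223e+01, -4.89359209e+00]), 'qd': array([ 0.06203648, -0.11834935, -0.20731148,  0.04935105,  0.08996965,
        0.0002593 ]), 'joint_efforts': array([-7.60661042e-04, -5.70063758e+01, -5.01158559e+01, -2.91243250e-04,
        9.67949338e-03,  5.95226038e-05]), 'tool_pos': array([171.30028569, 574.60274261, 230.48609945]), 'tcp_rot': array([-1.79920271e+02, -5.63323049e-03,  1.63395505e+02]), 'ft_force': array([ 0.16076398, -0.22162343,  0.45933467]), 'wrist_torque': array([-0.00777727,  0.01613277,  0.01719978]), 'finger_gap': 84.68899837500271}
```

View pics/side0.png

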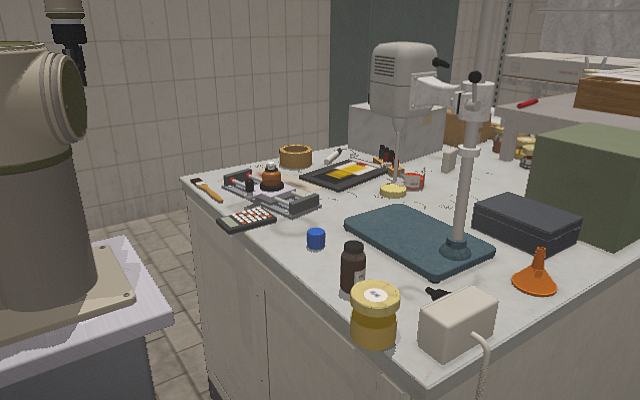

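View pics/top0.png

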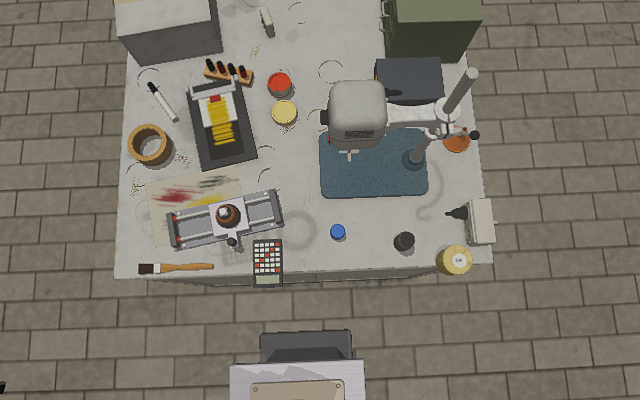

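View pics/wrist0.png

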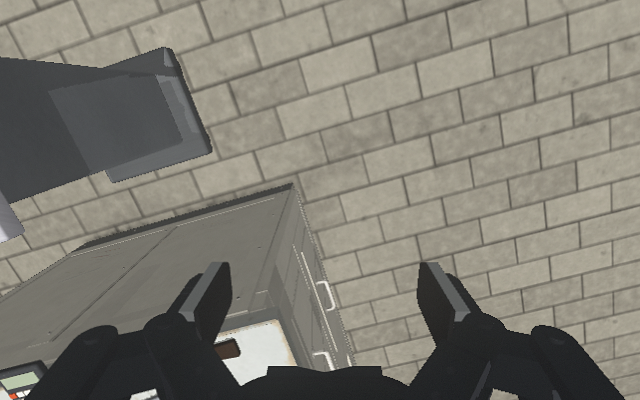

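```bash
python3 - <<'E'
import cv2
a=cv2.imread('pics/side0.png');b=cv2.imread('pics/top0.png')
cv2.imwrite('pics/c1.png',cv2.resize(a[140:260,190:350],None,fx=5,fy=5,interpolation=cv2.INTER_CUBIC))
cv2.imwrite('pics/c2.png',cv2.resize(b[170:290,130:290],None,fx=5,fy=5,interpolation=cv2.INTER_CUBIC))
E
```

```text
(no output)
```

View pics/c1.png

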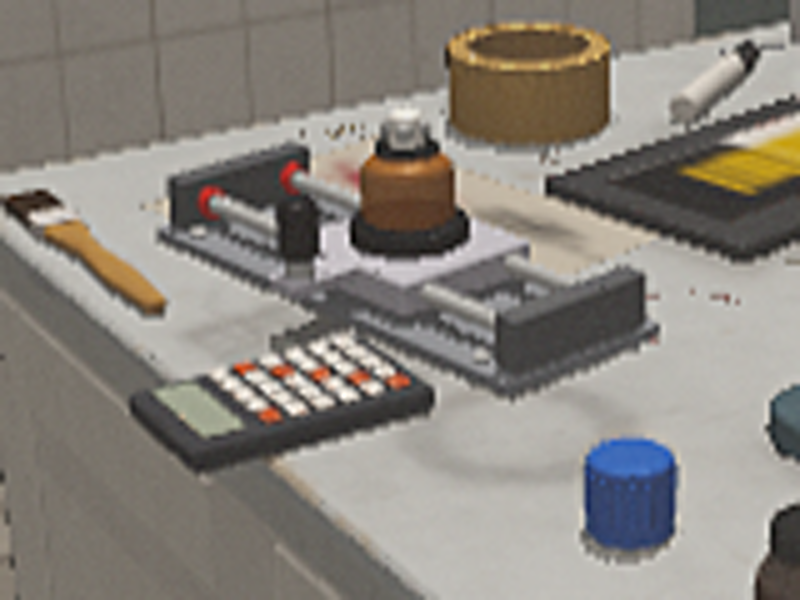

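View pics/c2.png

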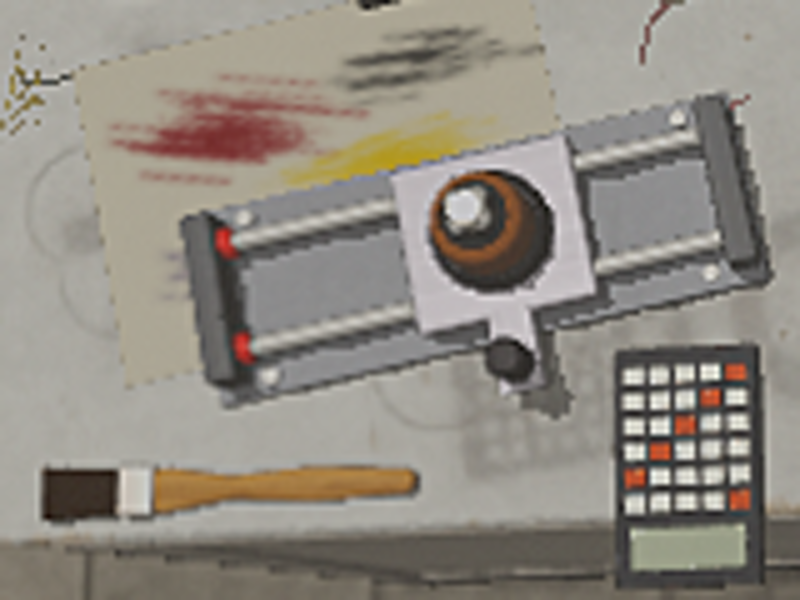

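```bash
cat >> h.py <<'E'
from scipy.spatial.transform import Rotation as Ro
def ray(s,px):
    K=np.array([[s['fx'],0,s['cx']],[0,s['fy'],s['cy']],[0,0,1.]])
    u=cv2.undistortPoints(np.array([[px]],float),K,np.array(s['dist'],float))[0,0]
    R=Ro.from_euler('xyz',s['attitude'],degrees=True).as_matrix()
    d=R@np.array([u[0],u[1],1]); return np.array(s['origin'],float),d/np.linalg.norm(d)
def plane(s,px,z):
    o,d=ray(s,px); return o+d*(z-o[2])/d[2]
def tri(s1,p1,s2,p2):
    A=np.zeros((3,3));b=np.zeros(3);rs=[ray(s1,p1),ray(s2,p2)]
    for o,d in rs:
        M=np.eye(3)-np.outer(d,d);A+=M;b+=M@o
    x=np.linalg.solve(A,b); return x,[np.linalg.norm((np.eye(3)-np.outer(d,d))@(x-o)) for o,d in rs]
def proj(s,P):
    K=np.array([[s['fx'],0,s['cx']],[0,s['fy'],s['cy']],[0,0,1.]])
    R=Ro.from_euler('xyz',s['attitude'],degrees=True).as_matrix()
    rv=cv2.Rodrigues(R.T)[0]; t=-R.T@np.array(s['origin'])
    return cv2.projectPoints(np.atleast_2d(np.array(P,float)),rv,t,K,np.array(s['dist'],float))[0][:,0]
def load(f): return pickle.load(open('pics/'+f+'.pkl','rb'))
E
python3 - <<'E'
from h import *
S=load('side0');T=load('top0')
c=lambda x,y:(190+x/5-.4,140+y/5-.4)
d=lambda x,y:(130+x/5-.4,170+y/5-.4)
np.set_printoptions(precision=1,suppress=True)
for n,a,b,z in [('neck',(405,112),(464,206),96),('knob',(298,203),(507,355),68),('bump1',(210,203),(226,242),25),('bump2',(291,178),(242,347),25),('bump2b',(291,178),(226,242),25),('bump1b',(210,203),(242,347),25)]:
    print(n,*tri(S,c(*a),T,d(*b)),plane(S,c(*a),z),plane(T,d(*b),z))
# end block top corners
for p in [(182,215),(212,212),(218,385),(240,383),(695,98),(725,96),(742,280),(770,275)]: print('blk',plane(T,d(*p),36))
for n,s in [('S',S),('T',T)]:
    h=cv2.cvtColor(s['pixels'],cv2.COLOR_RGB2HSV)
    m=cv2.inRange(h,(108,130,50),(125,255,255))
    k,l,st,ce=cv2.connectedComponentsWithStats(m); i=1+np.argmax(st[1:,4]); print(n,st[i],ce[i],plane(s,ce[i],17),plane(s,ce[i],34))
E
```

```text
neck [503.3 155.7  94.1] [np.float64(0.21179952674509808), np.float64(0.21179952674504668)] [500.3 150.5  96. ] [503.1 155.2  96. ]
knob [436.7 141.4  64.9] [np.float64(0.365164759962724), np.float64(0.3651647599626025)] [432.7 133.8  68. ] [436.6 140.6  68. ]
bump1 [485.8 302.9   8.1] [np.float64(23.50543780251329), np.float64(23.50543780251339)] [444.5 265.3  25. ] [504.6 289.1  25. ]
bump2 [469.8 268.4  31.9] [np.float64(21.021408992707116), np.float64(21.021408992707038)] [496.9 276.7  25. ] [451.8 279.6  25. ]
bump2b [504.9 291.4  19.1] [np.float64(0.9739574082255681), np.float64(0.9739574082254643)] [496.9 276.7  25. ] [504.6 289.1  25. ]
bump1b [452.2 282.   18.3] [np.float64(0.6193218380841555), np.float64(0.6193218380841585)] [444.5 265.3  25. ] [451.8 279.6  25. ]
blk [516.9 307.7  36. ]
blk [517.8 292.9  36. ]
blk [432.1 287.3  36. ]
blk [432.7 276.6  36. ]
blk [565.5  53.6  36. ]
blk [565.8  38.7  36. ]
blk [473.   32.2  36. ]
blk [474.9  18.5  36. ]
S [307 228  18  21 219] [315.  236.3] [ 456.2 -107.6   17. ] [ 437.9 -134.6   34. ]
T [330 224  15  14 159] [337.3 230.6] [ 457.3 -112.4   17. ] [ 454.8 -111.6   34. ]
```

```bash
cat >> h.py <<'E'
np.set_printoptions(precision=2,suppress=True)
def delta(p,yaw=None,rpy=None,s=None):
    s=s or r.sense(); R=Ro.from_euler('xyz',s['tcp_rot'],degrees=True)
    tgt=Ro.from_euler('xyz',rpy if rpy is not None else [180,0,yaw],degrees=True)
    d=R.inv().apply(np.array(p)-s['tool_pos'])/1000; w=(R.inv()*tgt).as_rotvec()
    print('t',round(s['time'],2),'pos',s['tool_pos'],'rpy',s['tcp_rot'],'F',s['ft_force'],'gap',round(s['finger_gap'],1))
    print('delta',np.round(d,4),'rot',np.round(w,4))
E
python3 - <<'E'
from h import *
T=load('top0')
for p in [(320,198),(428,197),(320,128)]: print(plane(T,p,22))
for p in [(332,146),(388,140)]: print('headlow',plane(T,p,300))
print('bottle',plane(T,(404,236),85))
delta([444.5,96.7,150],190)
E
```

```text
[540.79 -73.25  22.  ]
[ 531.79 -344.38   22.  ]
[727.57 -81.33  22.  ]
headlow [577.68 -97.03 300.  ]
headlow [ 585.27 -204.54  300.  ]
bottle [ 427.97 -262.79   85.  ]
t 0.15 pos [171.3  574.6  230.49] rpy [-179.92   -0.01  163.4 ] F [ 0.16 -0.22  0.46] gap 84.7
delta [-0.4  -0.38  0.08] rot [-0.   -0.   -0.46]
```

>>> jog_arm:
  targets:
    - [-0.4,-0.38,0,0,0,-0.46,1]
    - [-0.4,-0.38,0,0,0,-0.46,1]
    - [-0.4,-0.38,0,0,0,-0.46,1]
    - [-0.4,-0.38,0,0,0,-0.46,1]
    - [-0.4,-0.38,0,0,0,-0.46,1]
  newtons: 40

```text
time: 0.57
tool_pos: [274.0, 395.2, 230.9]
tcp_rot: [-180.0, -0.0, -169.8]
ft_force: [1.1, -0.1, 1.2]
finger_gap: 25.3
```

```bash
python3 -c "
from h import *
delta([444.5,96.7,150],190)"
```

```text
t 0.57 pos [274.02 395.18 230.86] rpy [-179.98   -0.02 -169.84] F [ 1.12 -0.14  1.19] gap 25.3
delta [-0.12 -0.32  0.08] rot [-0. -0.  0.]
```

>>> jog_arm:
  targets:
    - [-0.12,-0.324,0,0,0,0,1]
    - [-0.12,-0.324,0,0,0,0,1]
    - [-0.12,-0.324,0,0,0,0,1]
    - [-0.12,-0.324,0,0,0,0,1]
    - [-0.12,-0.324,0,0,0,0,1]

```text
time: 0.98
tool_pos: [378.6, 214.8, 231.3]
tcp_rot: [180.0, 0.0, -170.2]
ft_force: [0.8, 0.9, 0.3]
finger_gap: 0.3
```

```bash
python3 -c "
from h import *
delta([444.5,96.7,150],190)"
```

```text
t 0.98 pos [378.56 214.76 231.31] rpy [ 179.99    0.02 -170.23] F [0.79 0.89 0.29] gap 0.3
delta [-0.04 -0.13  0.08] rot [ 0.  0. -0.]
```

>>> jog_arm:
  targets:
    - [-0.045,-0.128,0.08,0,0,0,1]
    - [-0.045,-0.128,0.08,0,0,0,1]
    - [-0.045,-0.128,0.08,0,0,0,1]
    - [-0.045,-0.128,0.08,0,0,0,1]
    - [-0.045,-0.128,0.08,0,0,0,1]

```text
time: 1.4
tool_pos: [443.5, 93.7, 147.3]
tcp_rot: [-179.9, -0.3, -170.5]
ft_force: [0.6, 0.2, -0.7]
finger_gap: -0.1
```

```bash
sed -i 's/precision=2/precision=4/' h.py; python3 -c "
from h import *
snap('wrist','w1');snap('side','s1')
delta([444.5,96.7,46],190)"
```

```text
t 1.5 pos [443.6121  97.1212 150.2334] rpy [ 179.9764   -0.151  -170.4113] F [ 0.3544 -0.1421 -0.2281] gap -0.2
delta [-0.0011 -0.0006  0.1042] rot [ 0.0004 -0.0026 -0.0072]
```

View pics/w1.png

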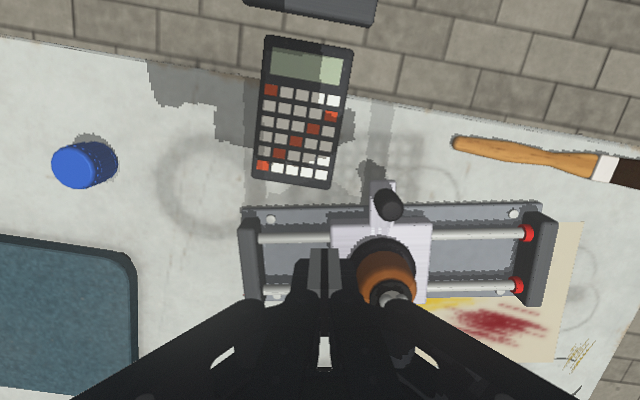

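View pics/s1.png

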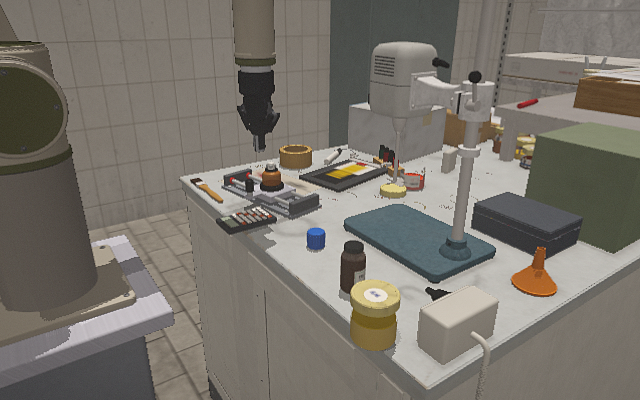

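```bash
python3 -c "
from h import *
W=load('w1')
print(proj(W,[[436.7,141,66],[503.3,155.7,96],[444,97,46],[444,97,150],[457,-111,34]]))
print(plane(W,(390,207),68),plane(W,(396,302),96))"
python3 -c "
import cv2
a=cv2.imread('pics/w1.png')
cv2.imwrite('pics/c3.png',cv2.resize(a[160:320,220:440],None,fx=3.5,fy=3.5,interpolation=cv2.INTER_CUBIC))"
```

```text
[[388.7554 211.6423]
 [395.5353 315.4284]
 [328.0616 202.8366]
 [330.1617 270.4703]
 [ 73.7151 172.9098]]
[432.3791 140.5416  68.    ] [492.2325 153.3835  96.    ]
```

View pics/c3.png

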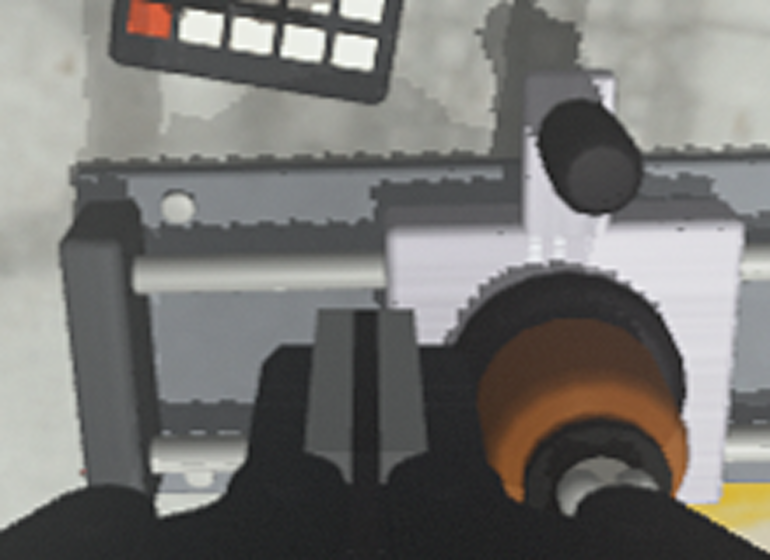

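>>> jog_arm:
  targets:
    - [-0.001,0,0.104,0,0,0,1]
    - [-0.001,0,0.104,0,0,0,1]
    - [-0.001,0,0.104,0,0,0,1]
    - [-0.001,0,0.104,0,0,0,1]

```text
time: 1.83
tool_pos: [440.9, 99.0, 42.9]
tcp_rot: [179.9, -0.5, -170.2]
ft_force: [-1.8, 0.4, 0.0]
finger_gap: 0.4
```

>>> jog_arm:
  targets:
    - [0,0.015,0,0,0,0,1]
    - [0,0.025,0,0,0,0,1]
    - [0,0.035,0,0,0,0,1]
    - [0,0.035,0,0,0,0,1]

```text
time: 2.17
tool_pos: [439.9, 135.0, 49.1]
tcp_rot: [180.0, 0.1, -170.1]
ft_force: [-0.2, 0.5, -0.2]
finger_gap: 0.2
```

```bash
python3 -c "
from h import *
snap('wrist','w2')
delta([444.5,96.7,46],190)"
```

```text
t 2.22 pos [440.2415 134.3591  48.9826] rpy [ 179.9701    0.1639 -170.1188] F [-0.2651 -0.7008  0.1358] gap 0.1
delta [ 0.0023 -0.0378  0.003 ] rot [ 0.0005  0.0029 -0.0021]
```

View pics/w2.png

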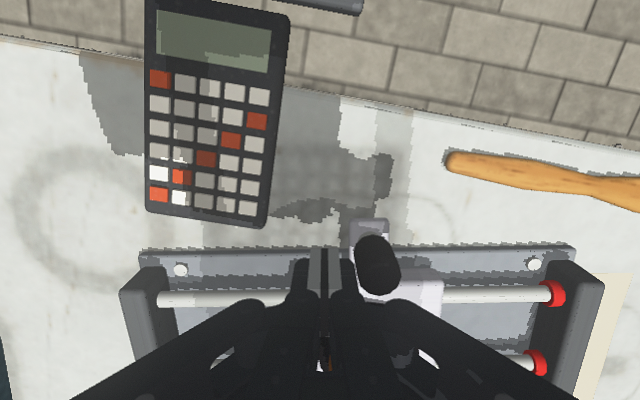

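>>> jog_arm:
  targets:
    - [0,0.012,0.003,0,0,0,1]
    - [0,0.024,0.003,0,0,0,1]
    - [0,0.036,0.003,0,0,0,1]
    - [0,0.04,0.003,0,0,0,1]
    - [0,0.04,0.003,0,0,0,1]

```text
time: 2.63
tool_pos: [433.3, 173.0, 45.3]
tcp_rot: [180.0, 0.1, -170.2]
ft_force: [0.5, -0.4, -0.0]
finger_gap: 0.1
```

```bash
python3 -c "
from h import *
snap('wrist','w3');snap('top','t3')
delta([444.5,96.7,46],190)"
python3 -c "
import cv2
b=cv2.imread('pics/t3.png')
cv2.imwrite('pics/c4.png',cv2.resize(b[170:290,130:290],None,fx=5,fy=5,interpolation=cv2.INTER_CUBIC))"
```

```text
t 2.73 pos [432.8253 172.2537  44.7711] rpy [ 179.9813    0.0421 -170.217 ] F [-0.3733 -0.0007 -0.3264] gap 0.4
delta [ 0.0013 -0.0764 -0.0013] rot [ 0.0003  0.0007 -0.0038]
```

View pics/w3.png

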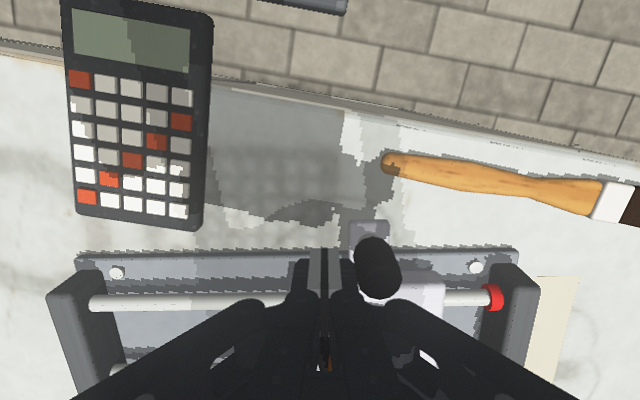

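View pics/c4.png

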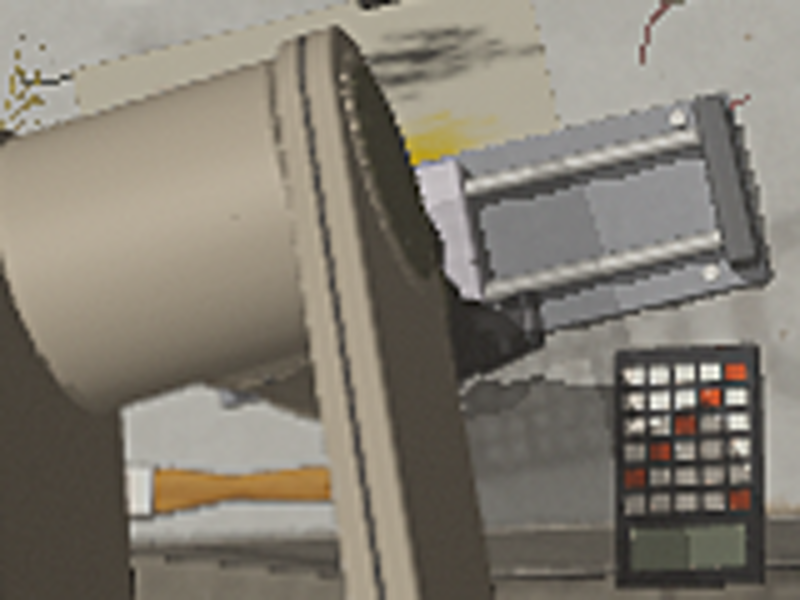

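>>> jog_arm:
  targets:
    - [0,0.005,0,0,0,0,1]
    - [0,0.01,0,0,0,0,1]
    - [0,0.01,0,0,0,0,1]

```text
time: 2.98
tool_pos: [430.8, 182.5, 44.4]
tcp_rot: [180.0, 0.0, -170.3]
ft_force: [0.4, -0.3, 1.1]
finger_gap: 0.4
```

>>> jog_arm:
  targets:
    - [0,0.002,0,0,0,0,1]
    - [0,0.003,0,0,0,0,1]
    - [0,0.003,0,0,0,0,1]

```text
time: 3.23
tool_pos: [430.3, 185.1, 44.4]
tcp_rot: [-180.0, 0.0, -170.2]
ft_force: [0.4, -1.9, 2.2]
finger_gap: -0.1
```

>>> jog_arm:
  targets:
    - [0,0.002,0,0,0,0,1]
    - [0,0.003,0,0,0,0,1]
    - [0,0.003,0,0,0,0,1]

```text
time: 3.48
tool_pos: [430.1, 186.1, 44.4]
tcp_rot: [-179.8, -0.0, -170.2]
ft_force: [0.5, -14.0, 4.0]
finger_gap: 0.3
```

>>> jog_arm:
  targets:
    - [0,0.002,0,0,0,0,1]
    - [0,0.002,0,0,0,0,1]
    - [0,0.002,0,0,0,0,1]

```text
time: 3.73
tool_pos: [430.1, 186.4, 44.4]
tcp_rot: [-179.6, -0.0, -170.2]
ft_force: [2.3, -22.4, 6.5]
finger_gap: -0.2
```

```bash
python3 -c "
from h import *
snap('side','s4')
delta([444.5,96.7,46],190)"
python3 -c "
import cv2
b=cv2.imread('pics/s4.png')
cv2.imwrite('pics/c5.png',cv2.resize(b[140:260,190:350],None,fx=5,fy=5,interpolation=cv2.INTER_CUBIC))"
```

```text
t 3.78 pos [430.0915 186.3895  44.403 ] rpy [-179.6391   -0.0363 -170.2571] F [  1.7909 -22.2257   6.599 ] gap -0.5
delta [ 0.001  -0.0908 -0.001 ] rot [-0.0063 -0.0006 -0.0045]
```

View pics/c5.png

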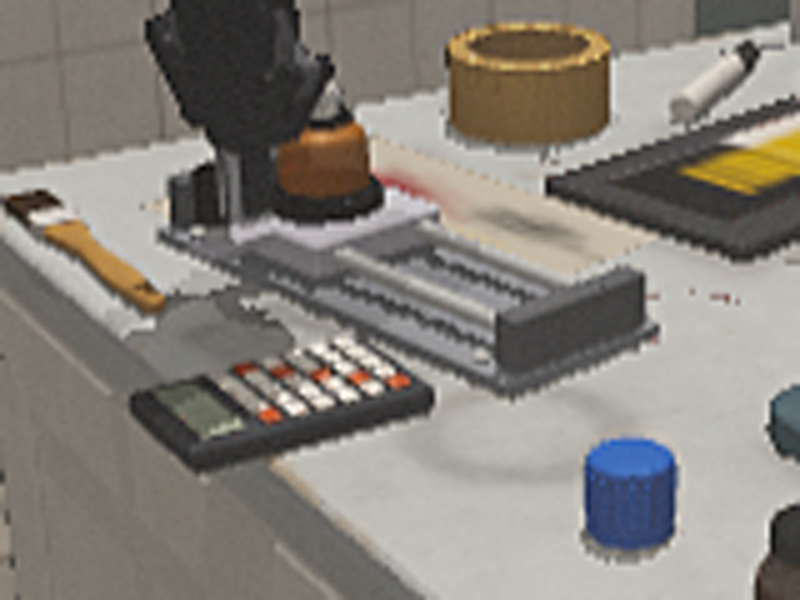

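>>> jog_arm:
  targets:
    - [0,-0.02,0,0,0,0,1]
    - [0,-0.025,0,0,0,0,1]
    - [0,-0.03,-0.03,0,0,0,1]
    - [0,-0.04,-0.07,0,0,0,0.5]
    - [0,-0.06,-0.11,0,0,0,0]

```text
time: 4.2
tool_pos: [438.0, 133.0, 152.0]
tcp_rot: [179.9, -0.2, -170.2]
ft_force: [0.9, 0.1, 0.3]
finger_gap: 23.8
```

```bash
python3 -c "
from h import *
snap('wrist','w5')
delta([456.5,-110,130],180)"
```

```text
t 4.25 pos [443.3695 130.7258 161.1424] rpy [-179.9503    0.5541 -170.2058] F [ 4.8987 -1.2367  6.4083] gap 30.7
delta [ 0.0283 -0.2394  0.0311] rot [-0.      0.0097  0.1709]
```

View pics/w5.png

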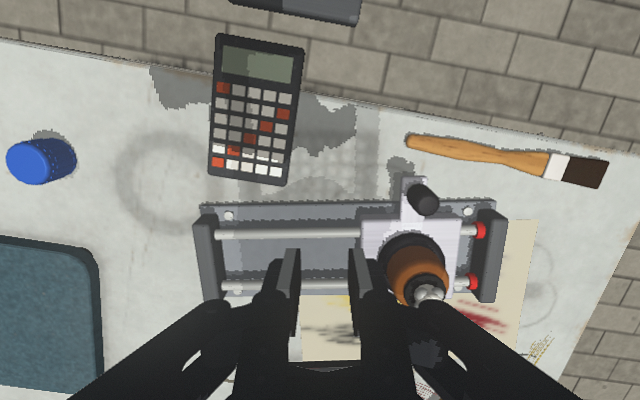

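>>> jog_arm:
  targets:
    - [0.028,-0.239,0.03,0,0,0.17,0]
    - [0.028,-0.239,0.03,0,0,0.17,0]
    - [0.028,-0.239,0.03,0,0,0.17,0]
    - [0.028,-0.239,0.03,0,0,0.17,0]
    - [0.028,-0.239,0.03,0,0,0.17,0]

```text
time: 4.67
tool_pos: [450.4, -75.6, 125.8]
tcp_rot: [180.0, 0.1, -180.0]
ft_force: [1.5, 0.1, 0.6]
finger_gap: 85.1
```

```bash
python3 -c "
from h import *
snap('top','t6');snap('side','s6')
delta([456.5,-110,130],180)"
python3 -c "
import cv2
b=cv2.imread('pics/t6.png')
cv2.imwrite('pics/c6.png',cv2.resize(b[170:290,130:290],None,fx=5,fy=5,interpolation=cv2.INTER_CUBIC))
b=cv2.imread('pics/s6.png')
cv2.imwrite('pics/c7.png',cv2.resize(b[140:260,190:350],None,fx=5,fy=5,interpolation=cv2.INTER_CUBIC))"
```

```text
t 4.77 pos [450.0183 -79.2291 125.1053] rpy [-179.9355   -0.024   179.654 ] F [-0.2098  0.9348 -0.7896] gap 85.4
delta [-0.0067 -0.0307 -0.0049] rot [-0.0011 -0.0004 -0.006 ]
```

View pics/c6.png

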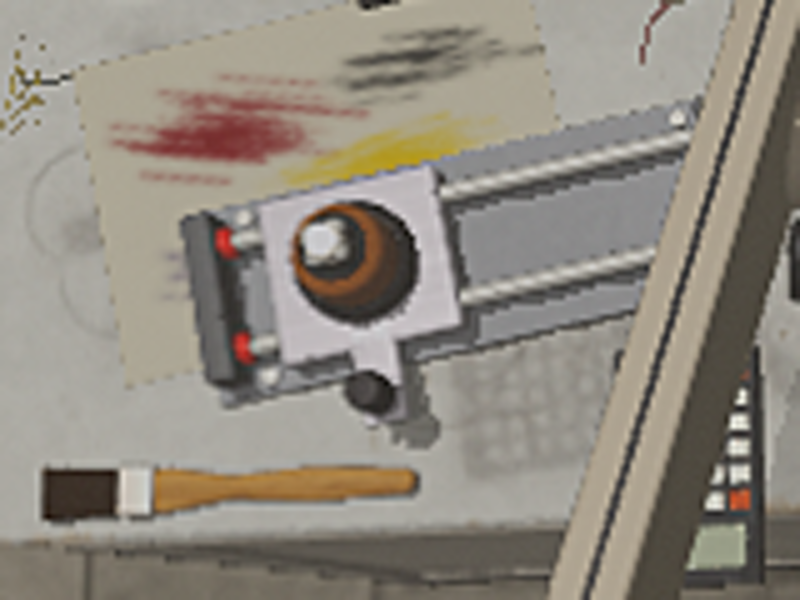

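View pics/c7.png

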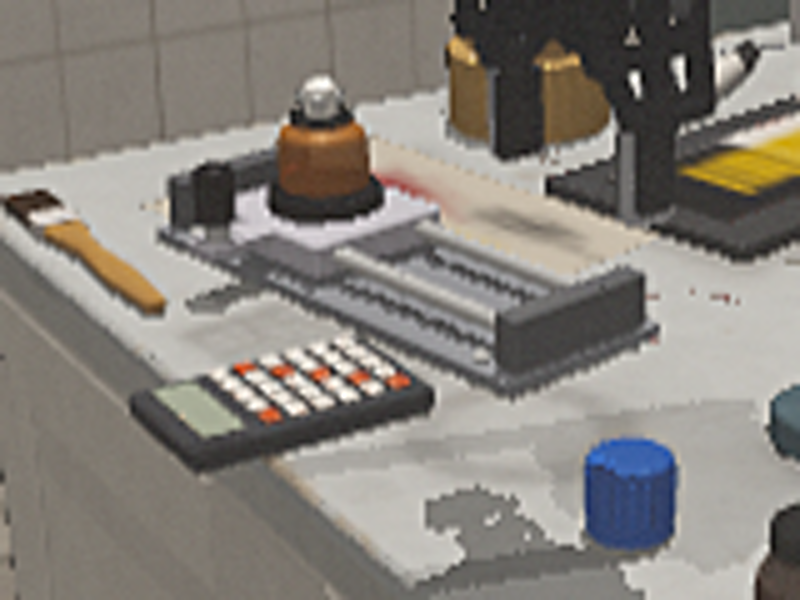

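```bash
python3 - <<'E'
from h import *
S=load('side0');T=load('top0')
c=lambda x,y:(190+x/5-.4,140+y/5-.4)
d=lambda x,y:(130+x/5-.4,170+y/5-.4)
np.set_printoptions(precision=1,suppress=True)
for n,a,b,z in [('neck',(321,92),(324,240),96),('knob',(212,170),(370,392),68),('bolt',(0,0),(0,0),10)][:2]:
    print(n,*tri(S,c(*a),T,d(*b)),plane(S,c(*a),z),plane(T,d(*b),z))
m=np.array([497.4,163.4]);yaw=np.radians(10); y=np.array([-np.sin(yaw),np.cos(yaw)]);x=np.array([y[1],-y[0]])
f=lambda P:((P[:2]-m)@x,(P[:2]-m)@y)
for p,z in [((464,206),96),((324,240),96),((507,355),68),((370,392),68)]: print(f(plane(T,d(*p),z)))
# carriage top corners (z=30)
for p in [(262,208),(435,170),(283,363),(462,322)]: print('car',f(plane(T,d(*p),30)))
for p in [(390,180),(565,137),(420,333),(595,293)]: print('car0',f(plane(T,d(*p),30)))
for p in [(228,242),(243,347),(217,242),(238,242),(232,347),(254,347)]: print('bump',f(plane(T,d(*p),20)))
E
```

```text
neck [491.  222.1  89. ] [np.float64(0.13677066519029746), np.float64(0.13677066519044206)] [481.1 202.   96. ] [489.8 220.1  96. ]
knob [421.9 205.7  65.4] [np.float64(0.2865083113484489), np.float64(0.2865083113483314)] [418.7 198.9  68. ] [421.9 204.9  68. ]
(np.float64(4.192152381831819), np.float64(-9.081976288358158))
(np.float64(2.3498411576637226), np.float64(57.13603770018893))
(np.float64(-63.794967832454994), np.float64(-11.878721674101358))
(np.float64(-67.17651972294945), np.float64(54.03439378655952))
car (np.float64(40.797214073239196), np.float64(101.05644525248925))
car (np.float64(41.28366921506879), np.float64(13.770790937564545))
car (np.float64(-37.79820600146081), np.float64(102.40781969174553))
car (np.float64(-36.68118107393315), np.float64(13.37913405192375))
car0 (np.float64(41.097148765295046), np.float64(36.51433632327577))
car0 (np.float64(43.90065672014592), np.float64(-52.452785744204625))
car0 (np.float64(-37.612693843039246), np.float64(34.41104130442205))
car0 (np.float64(-36.57136245010345), np.float64(-52.89073329786586))
bump (np.float64(29.952349623359254), np.float64(123.00488890880325))
bump (np.float64(-23.83935868495843), np.float64(123.3503693375279))
bump (np.float64(31.138242193939142), np.float64(128.40452756677777))
bump (np.float64(28.87454011809942), np.float64(118.09772122751201))
bump (np.float64(-22.67222717891363), np.float64(128.69117368918856))
bump (np.float64(-25.006277692421182), np.float64(118.01134535110496))
```

>>> jog_arm:
  targets:
    - [-0.007,-0.031,0.02,0,0,0,0]
    - [-0.007,-0.031,0.02,0,0,0,0]
    - [-0.007,-0.031,0.02,0,0,0,0]
    - [-0.007,-0.031,0.02,0,0,0,0]
    - [-0.007,-0.031,0.02,0,0,0,0]

```text
time: 5.18
tool_pos: [457.8, -104.3, 106.3]
tcp_rot: [180.0, 0.0, -179.9]
ft_force: [0.3, -0.1, 0.2]
finger_gap: 85.5
```

```bash
python3 -c "
from h import *
s=snap('wrist','w7')
delta([456.5,-110,60],180)
h=cv2.cvtColor(s['pixels'],cv2.COLOR_RGB2HSV)
m=cv2.inRange(h,(105,110,40),(128,255,255))
k,l,st,ce=cv2.connectedComponentsWithStats(m); i=1+np.argmax(st[1:,4]); print(st[i],ce[i],plane(s,ce[i],17),plane(s,ce[i],34),s['origin'])
print(proj(s,[[457,-110,34],r.sense()['tool_pos']]))
"
```

```text
t 5.23 pos [ 457.9078 -104.2932  106.4466] rpy [ 179.9929    0.0589 -179.9189] F [-0.6302  0.6545  0.8096] gap 85.5
delta [ 0.0015 -0.0057  0.0464] rot [0.0001 0.001  0.0014]
[ 288  174   51   57 2214] [312.9562 202.2995] [ 454.8813 -112.7015   17.    ] [ 449.0492 -112.0955   34.    ] [ 375.069  -104.4091  249.6428]
[[316.0199 212.8987]
 [324.0858 266.1922]]
```

View pics/w7.png

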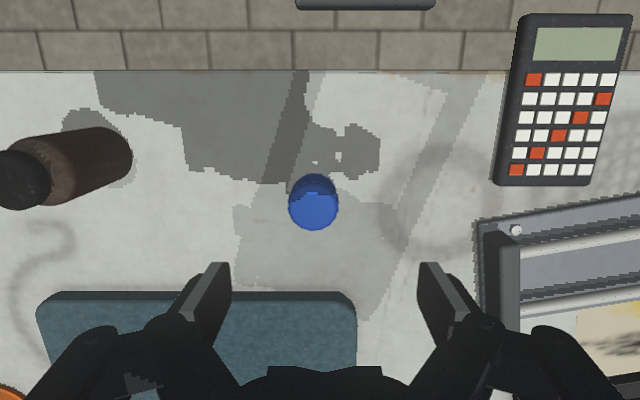

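>>> jog_arm:
  targets:
    - [0.002,-0.008,0.03,0,0,0,0]
    - [0.002,-0.008,0.06,0,0,0,0]
    - [0.002,-0.008,0.09,0,0,0,0]
    - [0.002,-0.008,0.102,0,0,0,0]
    - [0.002,-0.008,0.102,0,0,0,0]

```text
time: 5.65
tool_pos: [452.8, -111.4, 0.8]
tcp_rot: [179.9, -0.3, -179.9]
ft_force: [-0.8, 1.5, -0.4]
finger_gap: 85.4
```

```bash
python3 -c "
from h import *
s=snap('wrist','w8')
delta([455.5,-112,4],180)
"
```

```text
t 5.7 pos [ 454.3247 -112.0032    2.8409] rpy [ 179.9322   -0.1542 -179.9192] F [ 0.1861 -0.2337 -0.1484] gap 85.6
delta [-0.0012  0.     -0.0012] rot [ 0.0012 -0.0027  0.0014]
```

View pics/w8.png

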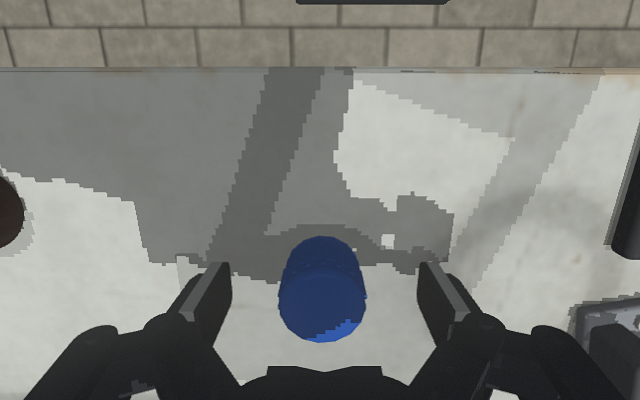

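```bash
python3 -c "
from h import *
s=load('w8')
print(plane(s,(322,302),34),plane(s,(280,302),34),plane(s,(365,302),34),plane(s,(322,342),34))
"
```

```text
[ 450.231  -112.2999   34.    ] [ 450.2346 -129.0976   34.    ] [450.2373 -95.0929  34.    ] [ 469.9344 -112.3143   34.    ]
```

>>> jog_arm:
  targets:
    - [0.001,0,-0.001,0,0,0,0.4]
    - [0.001,0,-0.001,0,0,0,0.6]
    - [0.001,0,-0.001,0,0,0,1]
    - [0.001,0,-0.001,0,0,0,1]
    - [0.001,0,-0.001,0,0,0,1]
  newtons: 60

```text
time: 6.12
tool_pos: [455.7, -113.7, 6.6]
tcp_rot: [-180.0, 0.1, -180.0]
ft_force: [-2.3, 1.4, 8.1]
finger_gap: 34.9
```

>>> jog_arm:
  targets:
    - [0,0,0,0,0,0,1]
    - [0,0,0,0,0,0,1]

```text
time: 6.28
tool_pos: [455.7, -113.6, 6.6]
tcp_rot: [-180.0, 0.1, -180.0]
ft_force: [-2.6, 1.8, 10.1]
finger_gap: 34.6
```

>>> jog_arm:
  targets:
    - [0,0,-0.04,0,0,0,1]
    - [0,0,-0.08,0,0,0,1]
    - [0,0,-0.12,0,0,0,1]
    - [0,0,-0.14,0,0,0,1]
    - [0,0,-0.14,0,0,0,1]

```text
time: 6.7
tool_pos: [458.3, -114.7, 151.9]
tcp_rot: [-179.8, 0.6, -180.0]
ft_force: [0.4, 0.5, 0.9]
finger_gap: 34.1
```

```bash
python3 -c "
from h import *
s=snap('wrist','w9'); snap('side','s9')
delta([479,212,145],190)
"
python3 -c "
import cv2
b=cv2.imread('pics/w9.png')
cv2.imwrite('pics/c9.png',cv2.resize(b[200:400,200:440],None,fx=3,fy=3,interpolation=cv2.INTER_CUBIC))
b=cv2.imread('pics/s9.png')
cv2.imwrite('pics/c10.png',cv2.resize(b[100:260,240:420],None,fx=3.7,fy=3.7,interpolation=cv2.INTER_CUBIC))"
```

```text
t 6.8 pos [ 455.4272 -113.6533  146.3386] rpy [-179.9333    0.1819 -179.9915] F [-0.6514  0.3928 -0.4443] gap 34.8
delta [-0.0236  0.3257  0.001 ] rot [-0.0014  0.0031 -0.1744]
```

View pics/c9.png

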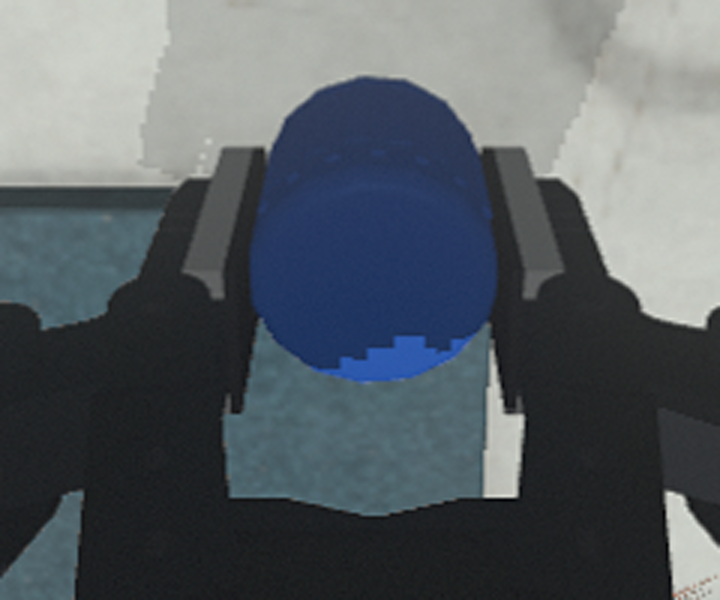

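View pics/c10.png

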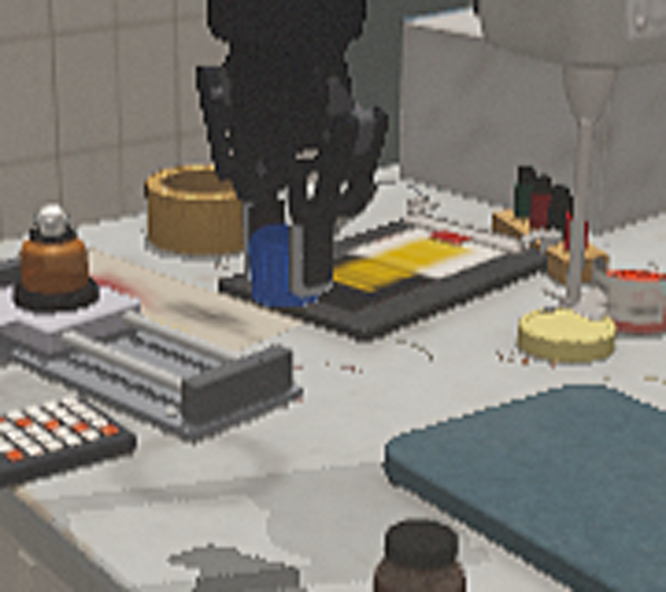

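```bash
python3 -c "
from h import *
s=load('w9')
# tool pose at picture time from camera origin, offset (tool x=+82.84,z=-143.2) fixed
o=np.array(s['origin']); R=Ro.from_euler('xyz',s['attitude'],degrees=True).as_matrix()
w7=load('w7');R7=Ro.from_euler('xyz',w7['attitude'],degrees=True).as_matrix()
tc=R7.T@(np.array([457.85,-104.3,106.37])-np.array(w7['origin'])); print('tcp in cam',tc)
tcp=o+R@tc; print(tcp, o)
for p in [(324.7,326.3),(283.3,283),(366,283)]:
    print(plane(s,p,tcp[2]+27.4)-tcp)
w8=load('w8');R8=Ro.from_euler('xyz',w8['attitude'],degrees=True).as_matrix();print(np.array(w8['origin'])+R8@tc)
"
```

```text
tcp in cam [  0.0214  33.0804 162.128 ]
[ 458.3836 -114.7362  151.9939] [ 374.1854 -114.1614  294.4373]
[13.5718  0.3832 27.4   ]
[ -8.1882 -16.6731  27.4   ]
[-8.2808 17.349  27.4   ]
[ 452.8631 -111.4015    0.8777]
```

>>> jog_arm:
  targets:
    - [-0.038,0.334,0,0,0,0,1]
    - [-0.038,0.334,0,0,0,0,1]
    - [-0.038,0.334,0,0,0,0,1]
    - [-0.038,0.334,0,0,0,0,1]
    - [-0.038,0.334,0,0,0,0,1]

```text
time: 7.22
tool_pos: [476.5, 95.4, 142.9]
tcp_rot: [-180.0, -0.2, 180.0]
ft_force: [0.3, -0.6, 0.5]
finger_gap: 34.7
```

```bash
python3 -c "
from h import *
delta([493.5,220,140],180)
"
```

```text
t 7.22 pos [476.5245  95.3868 142.8809] rpy [-179.9846   -0.1649  179.9691] F [ 0.345  -0.6498  0.5015] gap 34.7
delta [-0.0169  0.1246  0.0028] rot [-0.0003 -0.0029 -0.0005]
```

>>> jog_arm:
  targets:
    - [-0.017,0.124,0,0,0,0,1]
    - [-0.017,0.124,0,0,0,0,1]
    - [-0.017,0.124,0,0,0,0,1]
    - [-0.017,0.124,0,0,0,0,1]
    - [-0.017,0.124,0,0,0,0,1]

```text
time: 7.63
tool_pos: [493.3, 219.5, 142.4]
tcp_rot: [-179.9, -0.2, -179.8]
ft_force: [0.8, -0.4, -0.2]
finger_gap: 34.0
```

>>> jog_arm:
  targets:
    - [0,0,0,0,0,0,1]
    - [0,0,0,0,0,0,1]
    - [0,0,0,0,0,0,1]

```text
time: 7.88
tool_pos: [494.7, 216.3, 144.3]
tcp_rot: [-180.0, -0.1, 179.9]
ft_force: [0.2, -0.4, -0.5]
finger_gap: 34.5
```

```bash
python3 -c "
from h import *
delta([493.5,220,140],180)
s=snap('wrist','w11'); snap('side','s11'); snap('top','t11')
delta([493.5,220,140],180)
"
python3 -c "
import cv2
b=cv2.imread('pics/w11.png')
cv2.imwrite('pics/c11.png',cv2.resize(b[160:360,200:440],None,fx=3,fy=3,interpolation=cv2.INTER_CUBIC))
b=cv2.imread('pics/s11.png')
cv2.imwrite('pics/c12.png',cv2.resize(b[120:210,210:320],None,fx=7,fy=7,interpolation=cv2.INTER_CUBIC))"
```

```text
t 7.88 pos [494.7265 216.2982 144.2502] rpy [-179.9682   -0.0513  179.9079] F [ 0.2344 -0.4082 -0.5418] gap 34.5
delta [0.0012 0.0037 0.0042] rot [-0.0006 -0.0009 -0.0016]
t 8.03 pos [495.1063 216.6703 144.8831] rpy [-179.9986    0.0063  179.9114] F [ 0.2187 -0.2453 -0.5782] gap 34.5
delta [0.0016 0.0033 0.0049] rot [-0.      0.0001 -0.0015]
```

View pics/c11.png

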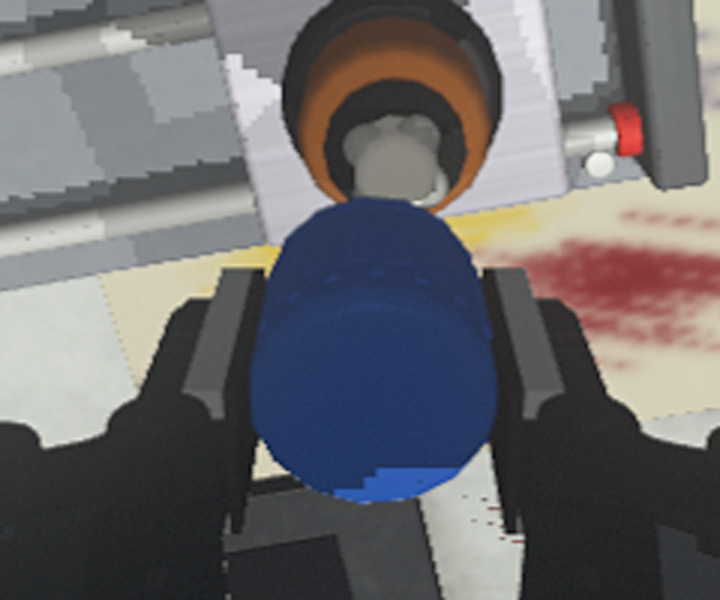

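View pics/c12.png

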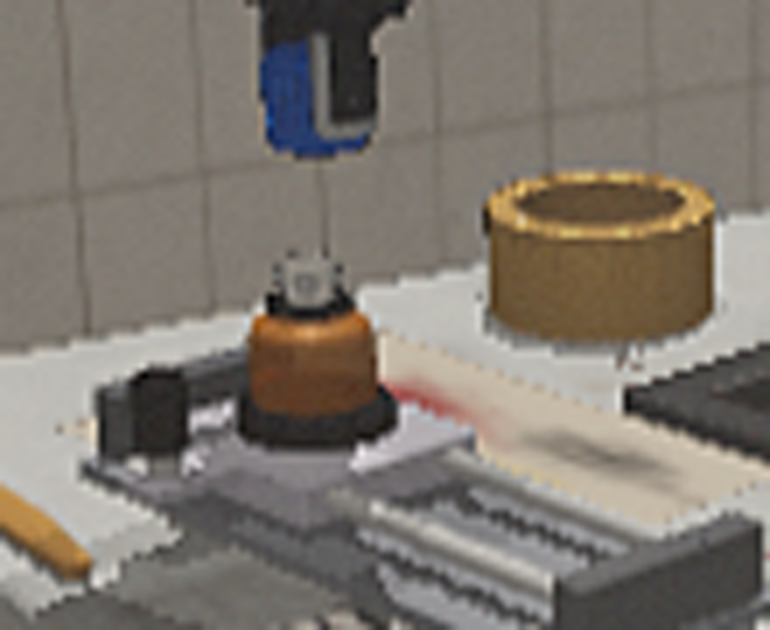

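View pics/t11.png

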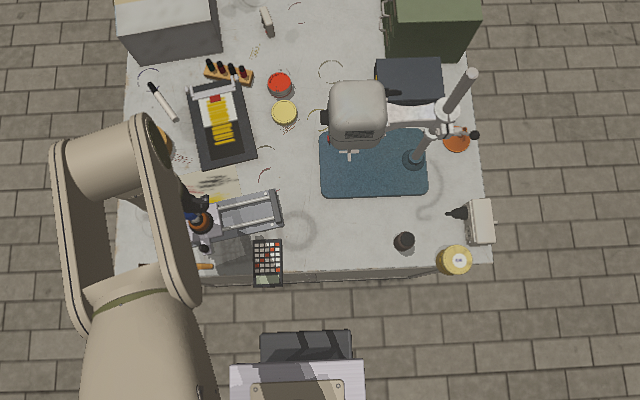

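```bash
python3 - <<'E'
from h import *
np.set_printoptions(precision=1,suppress=True)
s=load('w11'); S=load('s11')
w7=load('w7');R7=Ro.from_euler('xyz',w7['attitude'],degrees=True).as_matrix()
tc=R7.T@(np.array([457.85,-104.3,106.37])-np.array(w7['origin']))
R=Ro.from_euler('xyz',s['attitude'],degrees=True).as_matrix(); tcp=np.array(s['origin'])+R@tc; print('tcp',tcp)
cw=lambda x,y:(200+x/3-.33,160+y/3-.33)
cs=lambda x,y:(210+x/7-.43,120+y/7-.43)
for p in [(398,170),(398,176),(352,165),(443,165)]: print('neck wrist',plane(s,cw(*p),96))
print('seal ring/body',[plane(s,cw(*p),35) for p in [(282,90),(503,90)]])
print('bumper edge',plane(s,cw(613,125),20),plane(s,cw(565,130),20))
print('neck side',plane(S,cs(308,262),96),tri(s,cw(398,172),S,cs(308,262)))
print('cap tri', tri(s,cw(375,388),S,cs(320,46)))
capx=tcp+[-3.5,.35,-6.6]; print('cap rim proj crop',(proj(S,[capx])-[209.57,119.57])*7,(proj(S,[capx+[0,0,34]])-[209.57,119.57])*7)
print('neck proj', [ (proj(S,[[490,221,z]])-[209.57,119.57])*7 for z in (96,80,30,138)],[ (proj(S,[[491,218,z]])-[209.57,119.57])*7 for z in (96,)])
E
```

```text
tcp [494.8 216.3 144.3]
neck wrist [487.  221.5  96. ]
neck wrist [488.4 221.5  96. ]
neck wrist [485.9 211.8  96. ]
neck wrist [485.9 230.9  96. ]
seal ring/body [array([487.6, 191.5,  35. ]), array([487.7, 251.3,  35. ])]
bumper edge [502.8 285.7  20. ] [504.3 271.9  20. ]
neck side [484.4 209.8  96. ] (array([489.6, 221.4,  91.9]), [np.float64(0.45320913654277634), np.float64(0.45320913654287015)])
cap tri (array([493.9, 215.8, 170.6]), [np.float64(2.883929210445448), np.float64(2.883929210445452)])
cap rim proj crop [[310.5 141.9]] [[305.4  48.1]]
neck proj [array([[307.8, 251.7]]), array([[310.1, 293.8]]), array([[317.2, 422.4]]), array([[301.6, 139. ]])] [array([[314.1, 253.3]])]
```

>>> jog_arm:
  targets:
    - [0.0043,0.0048,0.01,0,0,0,1]
    - [0.0043,0.0048,0.02,0,0,0,1]
    - [0.0043,0.0048,0.028,0,0,0,1]
    - [0.0043,0.0048,0.028,0,0,0,1]
    - [0.0043,0.0048,0.028,0,0,0,1]

```text
time: 8.45
tool_pos: [489.7, 222.2, 115.4]
tcp_rot: [-179.9, -0.1, -180.0]
ft_force: [0.1, 0.8, 0.3]
finger_gap: 34.6
```

>>> jog_arm:
  targets:
    - [0,0,0,0,0,0,1]
    - [0,0,0,0,0,0,1]
    - [0,0,0,0,0,0,1]

```text
time: 8.7
tool_pos: [491.1, 222.6, 117.4]
tcp_rot: [180.0, 0.1, -180.0]
ft_force: [0.6, -0.1, -0.3]
finger_gap: 34.5
```

```bash
python3 -c "
from h import *
delta([493.5,220,140],180)
s=snap('wrist','w13'); snap('side','s13')
"
python3 -c "
import cv2
b=cv2.imread('pics/w13.png')
cv2.imwrite('pics/c13.png',cv2.resize(b[160:360,200:440],None,fx=3,fy=3,interpolation=cv2.INTER_CUBIC))
b=cv2.imread('pics/s13.png')
cv2.imwrite('pics/c14.png',cv2.resize(b[125:205,215:295],None,fx=7,fy=7,interpolation=cv2.INTER_CUBIC))"
```

```text
t 8.7 pos [491.0731 222.6419 117.38  ] rpy [ 179.9839    0.0513 -179.9903] F [ 0.6237 -0.0617 -0.3154] gap 34.5
delta [-0.0024 -0.0026 -0.0226] rot [0.0003 0.0009 0.0002]
```

View pics/c13.png

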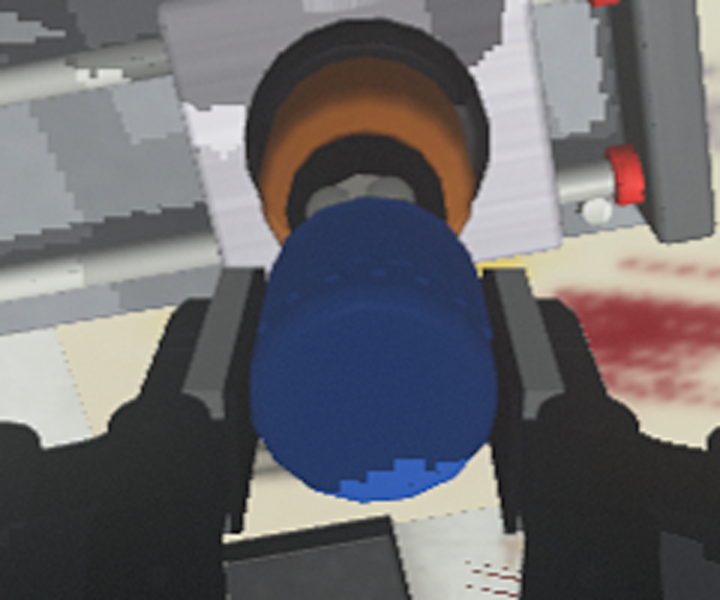

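View pics/c14.png

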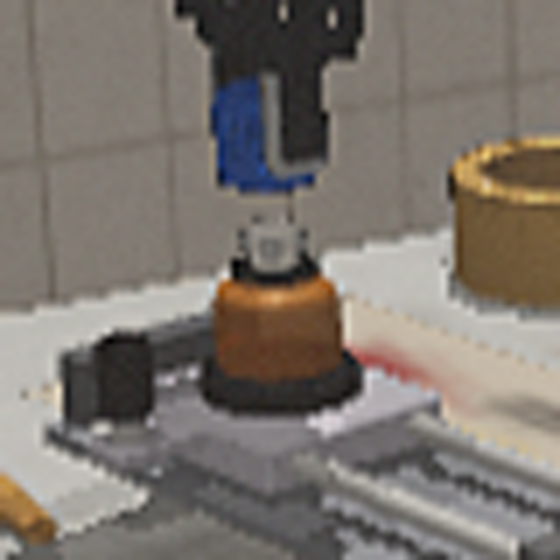

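>>> jog_arm:
  targets:
    - [0,-0.0013,0.004,0,0,0,1]
    - [0,-0.0013,0.008,0,0,0,1]
    - [0,-0.0013,0.012,0,0,0,1]
    - [0,-0.0013,0.012,0,0,0,1]
    - [0,-0.0013,0.012,0,0,0,1]

```text
time: 9.22
tool_pos: [490.2, 221.0, 104.2]
tcp_rot: [-180.0, -0.1, -180.0]
ft_force: [1.1, 0.3, -0.9]
finger_gap: 35.0
```

```bash
python3 -c "
from h import *
s=snap('wrist','w15'); snap('side','s15')
delta([493.5,220,140],180)
"
python3 -c "
import cv2
b=cv2.imread('pics/w15.png')
cv2.imwrite('pics/c15.png',cv2.resize(b[160:360,200:440],None,fx=3,fy=3,interpolation=cv2.INTER_CUBIC))
b=cv2.imread('pics/s15.png')
cv2.imwrite('pics/c16.png',cv2.resize(b[125:205,215:295],None,fx=7,fy=7,interpolation=cv2.INTER_CUBIC))"
```

```text
t 9.32 pos [490.6282 221.2083 104.783 ] rpy [-179.995    -0.007  -179.9857] F [-0.1669 -0.3478  0.2711] gap 34.5
delta [-0.0029 -0.0012 -0.0352] rot [-0.0001 -0.0001  0.0002]
```

View pics/c15.png

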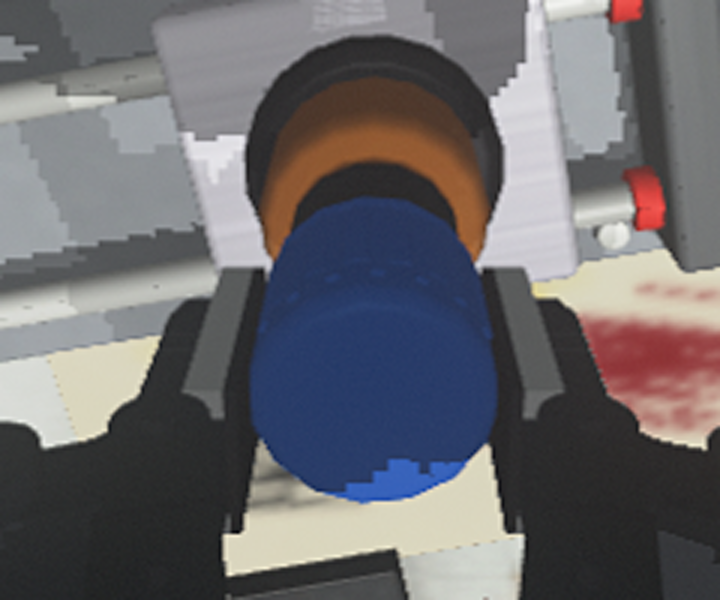

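View pics/c16.png

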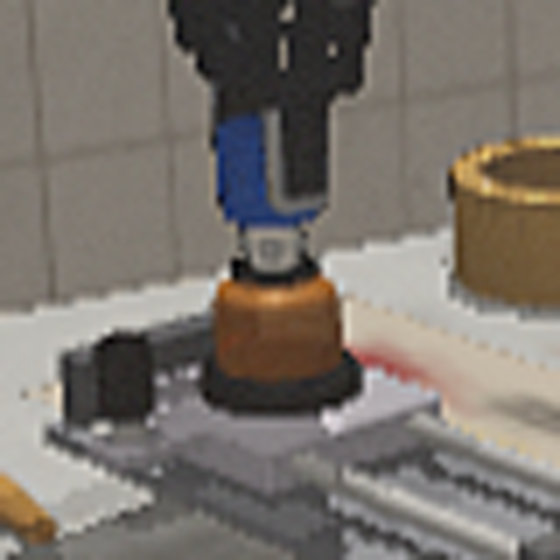

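>>> jog_arm:
  targets:
    - [0.0005,0,0.001,0,0,0,1]
    - [0.0005,0,0.003,0,0,0,1]
    - [0.0005,0,0.003,0,0,0,1]

```text
time: 9.57
tool_pos: [490.0, 221.2, 101.5]
tcp_rot: [-180.0, -0.0, -180.0]
ft_force: [-0.4, 0.4, -0.8]
finger_gap: 34.6
```

>>> jog_arm:
  targets:
    - [0,0,0.001,0,0,0,1]
    - [0,0,0.002,0,0,0,1]
    - [0,0,0.002,0,0,0,1]

```text
time: 9.82
tool_pos: [490.0, 221.2, 99.6]
tcp_rot: [-180.0, -0.0, -180.0]
ft_force: [0.7, 0.4, -0.2]
finger_gap: 34.4
```

>>> jog_arm:
  targets:
    - [0,0,0.001,0,0,0,1]
    - [0,0,0.002,0,0,0,1]
    - [0,0,0.002,0,0,0,1]

```text
time: 10.07
tool_pos: [490.5, 221.3, 97.9]
tcp_rot: [180.0, 0.0, -180.0]
ft_force: [0.0, -0.3, 0.2]
finger_gap: 34.6
```

>>> jog_arm:
  targets:
    - [0,0,0.001,0,0,0,1]
    - [0,0,0.002,0,0,0,1]
    - [0,0,0.002,0,0,0,1]

```text
time: 10.32
tool_pos: [491.1, 221.4, 96.9]
tcp_rot: [180.0, 0.1, -180.0]
ft_force: [0.6, -1.4, 5.8]
finger_gap: 34.5
```

>>> jog_arm:
  targets:
    - [0,0,0.001,0,0,0,1]
    - [0,0,0.002,0,0,0,1]
    - [0,0,0.002,0,0,0,1]

```text
time: 10.57
tool_pos: [491.3, 221.5, 95.3]
tcp_rot: [180.0, 0.1, -180.0]
ft_force: [0.3, -0.7, 6.5]
finger_gap: 34.4
```

>>> jog_arm:
  targets:
    - [0,0,0.001,0,0,0,1]
    - [0,0,0.002,0,0,0,1]
    - [0,0,0.002,0,0,0,1]

```text
time: 10.82
tool_pos: [490.4, 221.2, 91.8]
tcp_rot: [180.0, 0.0, -180.0]
ft_force: [1.0, 1.3, -1.0]
finger_gap: 34.8
```

>>> jog_arm:
  targets:
    - [0,0,0.001,0,0,0,1]
    - [0,0,0.003,0,0,0,1]
    - [0,0,0.003,0,0,0,1]

```text
time: 11.07
tool_pos: [489.6, 221.0, 87.7]
tcp_rot: [-180.0, -0.1, -180.0]
ft_force: [3.7, -0.5, -3.7]
finger_gap: 34.5
```

>>> jog_arm:
  targets:
    - [0,0,0.001,0,0,0,1]
    - [0,0,0.002,0,0,0,1]
    - [0,0,0.002,0,0,0,1]

```text
time: 11.32
tool_pos: [489.9, 221.1, 86.6]
tcp_rot: [-180.0, -0.0, -180.0]
ft_force: [0.0, -0.9, -0.2]
finger_gap: 34.7
```

>>> jog_arm:
  targets:
    - [0,0,0.001,0,0,0,1]
    - [0,0,0.002,0,0,0,1]
    - [0,0,0.002,0,0,0,1]

```text
time: 11.57
tool_pos: [490.1, 221.2, 85.1]
tcp_rot: [-180.0, -0.0, -180.0]
ft_force: [-1.7, -0.9, 5.6]
finger_gap: 34.2
```

>>> jog_arm:
  targets:
    - [0,0,0.001,0,0,0,1]
    - [0,0,0.002,0,0,0,1]
    - [0,0,0.002,0,0,0,1]

```text
time: 11.82
tool_pos: [490.2, 221.3, 83.8]
tcp_rot: [-180.0, 0.0, -180.0]
ft_force: [-5.3, -2.6, 10.5]
finger_gap: 34.1
```

>>> jog_arm:
  targets:
    - [0,0,0.001,0,0,0,1]
    - [0,0,0.002,0,0,0,1]
    - [0,0,0.002,0,0,0,1]

```text
time: 12.07
tool_pos: [490.3, 221.3, 82.7]
tcp_rot: [-180.0, 0.0, -180.0]
ft_force: [-8.5, -3.9, 16.1]
finger_gap: 34.5
```

>>> jog_arm:
  targets:
    - [0.0007,0,0.001,0,0,0,1]
    - [0.0007,0,0.0015,0,0,0,1]
    - [0.0007,0,0.0015,0,0,0,1]

```text
time: 12.32
tool_pos: [490.3, 221.3, 82.5]
tcp_rot: [180.0, 0.1, -180.0]
ft_force: [-11.0, -5.5, 26.1]
finger_gap: 34.7
```

>>> jog_arm:
  targets:
    - [0,0,0,0,0,0,1]
    - [0,0,0,0,0,0,1]

```text
time: 12.48
tool_pos: [490.3, 221.3, 82.5]
tcp_rot: [180.0, 0.1, -180.0]
ft_force: [-11.0, -4.9, 25.4]
finger_gap: 34.3
```

```bash
python3 -c "
from h import *
s=snap('wrist','w17'); snap('side','s17')
delta([490,221,82],180)
"
python3 -c "
import cv2
b=cv2.imread('pics/w17.png')
cv2.imwrite('pics/c17.png',cv2.resize(b[130:360,200:440],None,fx=2.6,fy=2.6,interpolation=cv2.INTER_CUBIC))
b=cv2.imread('pics/s17.png')
cv2.imwrite('pics/c18.png',cv2.resize(b[125:205,215:295],None,fx=7,fy=7,interpolation=cv2.INTER_CUBIC))"
```

```text
t 12.58 pos [490.2624 221.3363  82.5135] rpy [ 179.9929    0.0981 -179.9782] F [-11.2438  -4.9797  25.0865] gap 34.0
delta [ 0.0003 -0.0003  0.0005] rot [0.0001 0.0017 0.0004]
```

View pics/c17.png

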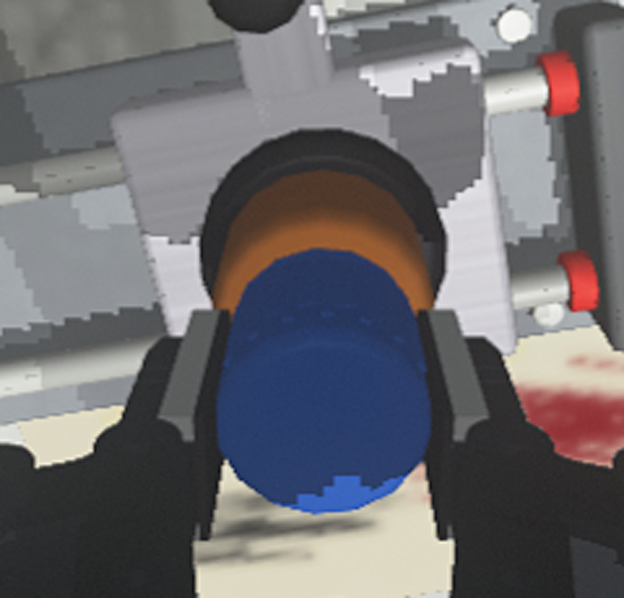

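View pics/c18.png

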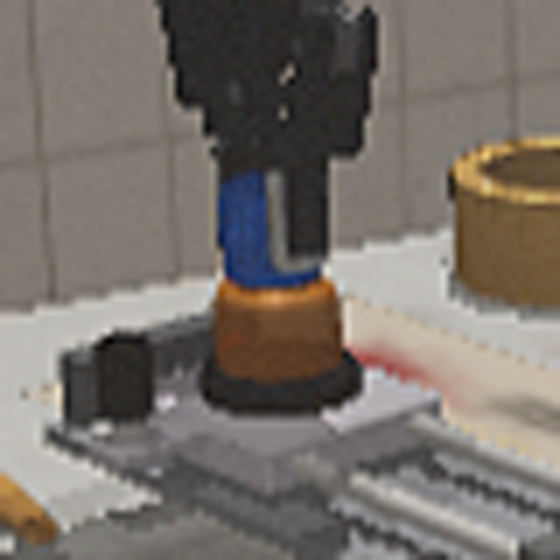

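```bash
python3 -c "
import cv2
b=cv2.imread('pics/w17.png')
cv2.imwrite('pics/c19.png',cv2.resize(b[100:280,360:500],None,fx=3.3,fy=3.3,interpolation=cv2.INTER_CUBIC))"
```

```text
(no output)
```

View pics/c19.png

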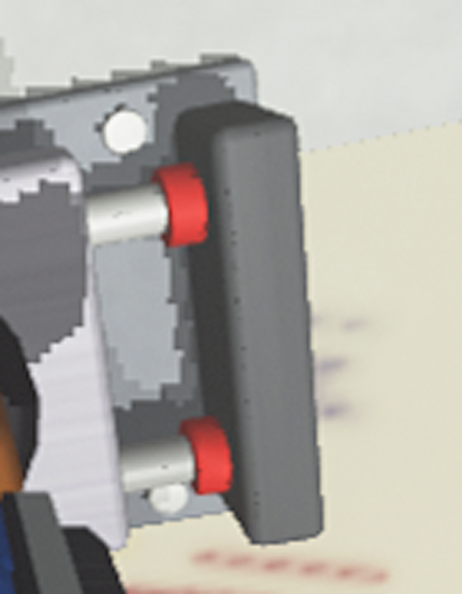

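```bash
python3 - <<'E'
from h import *
np.set_printoptions(precision=1,suppress=True)
s=load('w17')
c=lambda x,y:(360+x/3.3-.35,100+y/3.3-.35)
yaw=np.radians(10); y=np.array([-np.sin(yaw),np.cos(yaw)]);x=np.array([y[1],-y[0]])
cap=np.array([489,221.5])
f=lambda p,z:np.array([(plane(s,c(*p),z)[:2]-cap)@x,(plane(s,c(*p),z)[:2]-cap)@y])
print('block top corners',[f(p,36) for p in [(218,130),(297,122),(255,540),(322,530)]])
print('carriage edge',[f(p,30) for p in [(80,165),(100,300),(125,540)]])
print('bumper face',[f(p,z) for p in [(160,210),(186,460)] for z in (14,18,22)],'rod/bumper axis height guess')
print('bumper outer',[f(p,18) for p in [(208,205),(232,455)]])
E
```

```text
block top corners [array([-44.1,  67.5]), array([-43.1,  81.3]), array([38.8, 68.6]), array([38.9, 82. ])]
carriage edge [array([-40.9,  43.7]), array([-14.5,  44.5]), array([37.9, 43.9])]
bumper face [array([-25.9,  61. ]), array([-26.9,  60.1]), array([-27.9,  59.2]), array([30.3, 61.4]), array([28.2, 60.6]), array([26.1, 59.7])] rod/bumper axis height guess
bumper outer [array([-26.3,  69.5]), array([28.8, 70.3])]
```

```bash
python3 -c "
from h import *
s=r.sense();print(s['time'],s['tool_pos'],s['ft_force'],s['finger_gap'])
print(r.hand_in())
"
```

```text
12.5833 [490.2624 221.3363  82.5135] [-11.2438  -4.9797  25.0865] 34.04369457317343
the job is handed in; nothing more can be done
None
```

I slid the carriage home with the closed fingers, then picked up the cap, pressed it onto the neck until it clicked, and handed the job in still holding it down. The job was handed in at 12.6 s; no verdict is given.

- **Carriage:** It stopped hard with about 22 N on the knob. A later wrist picture put the bottle axis 74.9 mm from the end block, which matches a carriage value of 0.110. This disagrees with how it looks: about 16 mm of bare rod is visible between the carriage edge and the red bumpers. I trusted the force and the measured distance.
- **Click:** The upward force rose to about 6.5 N at the nubs, then fell away and briefly pulled the cap down.
- **Seal:** Resistance grew over the last 4 mm or so, up to a hard stop with the tool at z = 82.5 mm. The final reading was 25 N down with a grip opening of 34 mm, so the seal should be at or near full squeeze.
- **Side load:** A sideways force of about 11 N in x and 5 N in y remained. A 0.7 mm correction did not remove it. The y part pushes the carriage towards the bumpers.
- **Other things:** The calculator and the amber bottle looked unmoved in the last top view, taken before the cap was pressed down. I did not measure them again after that.

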